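# Steady the display stand: screw its hanging foot down to the table

### The arm

A 7-joint arm with a two-finger parallel gripper is mounted at the origin on the work surface. World frame = base frame: x ahead of the robot, y to its left, z up, the work surface at z = 0. Lengths are in mm, angles in rad, forces in N, time in s.
With the tool pointing down it reaches from about 425 to 800 mm from the base axis. Payload 8.3 kg.
Tool frame: the origin (TCP) lies midway between the tips of the shut fingers; the grasp point (between the pads) lies 19 mm behind it; z points along the fingers, y is the direction in which the jaws open and shut (so a half turn about z gives the same grasp; the last joint's range is limited). The gripper opens to 85 mm and grips with 20 to 120 N. Pads are 22 mm wide; open, the fingers measure 114 mm over their backs; the gripper's body (76 mm by 85 mm) begins 54 mm behind the grasp point. The pads swing forward as they close: fully open they stand 13 mm farther back than shut.
Start: joints at [-1.335, 0.383, 0.016, 1.37, -0.006, 1.388, -0.046], TCP at [183.93, 597.303, 210.079] pointing down, gripper open.
Joint ranges: [-2.95, 2.95], [-0.25, 2.06], [-1.52, 1.56], [0.18, 2.33], [-1.44, 4.58], [0.02, 2.06], [-3.01, 3.01]. Speed limits (rad/s): [2.39, 2.39, 3.01, 3.01, 3.14, 3.14, 3.14].

### API

Orientations are given as a unit quaternion [x, y, z, w].
In Python, from workcell import ctrl gives the robot as it stands.
- The arm moves only by the shell command python3 -m jog 'ROWS' [OPENING] [FORCE]. ROWS is a JSON object of lists of equal length, an entry for each row: "offset": the shift along the world's x, y, z in cm, a list of three; "rotation": the turn, a rotation vector about the world's x, y, z in rad, a list of three. In form: {"offset": [[dx, dy, dz], ...], "rotation": [[wx, wy, wz], ...]}. A call has 1 to 20 rows; each row is the pose to reach, as a shift and turn from the pose commanded when the call began; what a row does not reach only later rows make up. A row lasts 1/8 s, in which the tool goes at most 62.5 mm and 10.7 degrees, less where a joint would pass 70% of its speed; a pose out of reach is approached as far as the arm can. A call with a gripper value outside its range is refused whole. OPENING is the closure, from 0 (fully open) to 1 (shut), set as the call begins (- or left out, the last holds). The fingers move at their own pace and stop on an object; FORCE is the grip in N (left out, the last holds). Time passes only in rows, so rows that repeat a pose let the fingers close. It gives the time, the measured TCP pose, the force and the opening at its end, in the units of the state.
- ctrl.sense(): the state, without advancing time (a new reading comes with each control period).
- ctrl.camera(name): name is "side" or "top"; returns the picture (420x560x3 uint8, blue, green, red); there is no depth.
- ctrl.camera_model(name): a dict with "camera_matrix" (3x3 intrinsics, pixels), "distortion" ([k1, k2, p1, p2, k3] as OpenCV has them; the pictures are not rectified), "extrinsics" (4x4, takes a point from camera to world coordinates). Camera axes: x right, y down, z forward; pixel columns grow to the right and rows downward; lengths in mm; the calibration is good to about 2 mm. A picture is of the moment at which its call begins. camera_model takes no time and is no camera call.
- ctrl.job_done(): hands the job in, once; it reports no verdict.
Trained networks look in the newest picture that a camera, given by its name, has taken for a name from the list of things; names that differ only in an ending like _2 or _b are one class to them, and where a whole thing is asked for, a point or a joint stands for the part that bears it (a point fixed in the world has none). Each returns a list of dicts, best first, with "conf" (0 to 1); they miss things now and then, are a little off and sometimes report something else, mostly with a low value. They report only what shows in the picture. A call takes as long as a camera call. They do not tell look-alikes from the thing itself.
- ctrl.boxes_of(label, camera): "uv" ([column, row] in pixels, amid what is visible of it).
The state is a dict: "clock": time; "joints": joint angles; "qd": joint speeds; "tau": joint torques, N m; "position": TCP position; "ee_rot": TCP orientation; "ft_force": force on the tool from outside, world axes, zero at the start; "moment": the same for the moment, N m; "width": finger opening in mm.
Only numpy, scipy, OpenCV 4.12 (cv2) and the standard library are available. Lean on these libraries where they do the work, as an engineer would, in place of code of your own. Each camera call takes 0.05 s, during which the arm holds its last target.

### The job

The low plywood display stand rocks because one of its four screw feet hangs clear of the table top. Turn that foot's black knob clockwise until the foot's rubber pad just touches the table, then let go. Leave the lidded glass jar on the stand upright where it is.

Things in the scene. Friction and masses are not known exactly. Their poses are not given: they have to be found in the camera images.
- knob_grip (a point): Black knob of the hanging foot, on one corner of the stand: a 42 mm disc with an upright bar 50 mm long, 14 mm thick, from 83 to 113 mm above the table. Pinch the bar across its thickness from above. Point on the knob's upright axis, 101 mm above the table; x along the bar, y across it, z up; turns with the knob. The knob keeps its height; its steel screw slides down through it.
- knob (a joint): Angle of that knob, rad; grows turning clockwise seen from above. Starts at 0.1 to 0.55; at 1.4 the pad is on the table and the knob stops. Each rad lowers the foot 12 mm, so 0.85 to 1.3 rad are needed, within one grasp. Takes about 0.12 N m, stays where it is left.
- foot_pad (a point): Centre of the underside of the hanging foot's rubber pad (38 mm across), straight below the knob; z up; 10 to 16 mm above the table at first, 0 when down. Which corner varies; the other three have the same knobs and feet, already down and locked. The hanging foot's steel screw end (10 mm thick) stands 12 to 17 mm out of the top of its bar; the others' are almost flush (1.5 mm).
- jar: Glass jar with metal lid, 64 mm across, 85 mm high, 0.3 to 0.6 kg, loose on the middle of the stand; origin at the centre of its underside, z up. The stand is a fixed plywood board 210 x 280 mm, top 65 mm above the table; its feet are 150 mm apart one way and 220 mm the other.
Mind the look-alikes: they are no part of the job. What is shaped like the jar but blue or purple is not meant.

How it is judged:
By the outcome, as a careful person would: the job done as asked, in the order asked, and still so for the second after the job is handed in, with the robot touching nothing.
It also fails if it takes over 32 s, if anything falls off the work surface, if the arm or the gripper's body presses on something with over 40 N, if the wrist force passes 120 N, or if a joint passes its speed limit or range.

## Working session

There is one attempt and no reset: what is moved stays moved. The work goes in short steps, Python scripts to look and compute and a shell command to move; the robot and the scene stay as the last step left them, time stands still between calls to the robot, and variables do not carry over. Pictures are saved under pics/ and viewed, and the job is handed in when it is done.

```bash
mkdir -p pics; ls; python3 - <<'E'
from workcell import ctrl
import cv2
for n in("side","top"):
    im=ctrl.camera(n); cv2.imwrite(f"pics/{n}0.png",im)
    m=ctrl.camera_model(n); print(n,m["camera_matrix"],m["distortion"],m["extrinsics"])
    for l in("knob_grip","jar","foot_pad"):
        print(l,[(d["uv"],d["conf"]) for d in ctrl.boxes_of(l,n)])
s=ctrl.sense();print(s)
E
```

```text
pics
side [[495.79857159   0.         273.09485184]
 [  0.         495.79857159 212.22016071]
 [  0.           0.           1.        ]] [0.02720663 0.         0.         0.         0.        ] [[ 9.90457777e-01 -7.96126840e-02  1.12495392e-01  5.19652384e+02]
 [-1.37691175e-01 -6.06444529e-01  7.83113130e-01 -6.13051524e+02]
 [ 5.87647700e-03 -7.91130112e-01 -6.11619664e-01  5.78036795e+02]
 [ 0.00000000e+00  0.00000000e+00  0.00000000e+00  1.00000000e+00]]
knob_grip [([169.1, 225.7], 0.58)]
jar [([165.4, 314.0], 0.88), ([354.8, 211.1], 0.87), ([337.2, 168.5], 0.75), ([234.2, 184.2], 0.66)]
foot_pad [([169.6, 259.4], 0.79)]
top [[492.15566084   0.         278.22531629]
 [  0.         492.15566084 213.63193533]
 [  0.           0.           1.        ]] [0.0240554 0.        0.        0.        0.       ] [[-2.82984369e-02 -9.97283586e-01  6.80047666e-02  5.53161899e+02]
 [-9.99226250e-01  3.00813575e-02  2.53379760e-02  1.65463400e+01]
 [-2.73148232e-02 -6.72351228e-02 -9.97363193e-01  1.04826587e+03]
 [ 0.00000000e+00  0.00000000e+00  0.00000000e+00  1.00000000e+00]]
knob_grip [([304.3, 299.3], 0.75)]
jar [([256.5, 245.6], 0.9), ([370.8, 303.4], 0.7), ([270.5, 144.7], 0.68), ([201.5, 146.0], 0.6)]
foot_pad []
{'clock': 0.4, 'joints': array([-1.33489546,  0.38351171,  0.01640046,  1.37026873, -0.00629566,
        1.38817401, -0.04649782]), 'qd': array([-4.82936011e-04, -1.24906104e-05,  6.77062994e-04, -2.70772480e-03,
        1.33890558e-04,  1.20221003e-03, -4.01695862e-05]), 'tau': array([-1.57776962e-03, -6.26563597e+01,  8.41228087e-01, -3.71573174e+01,
        1.62997667e-02,  5.41754489e-03, -4.79511198e-05]), 'position': array([183.91669519, 597.23099117, 209.93316719]), 'ee_rot': array([ 1.48821711e-01,  9.88864032e-01, -1.52216220e-04, -4.29240737e-05]), 'ft_force': array([-0.29740459,  0.13350369, -0.98119622]), 'moment': array([-0.02514067, -0.00209121, -0.02205751]), 'width': 85.50194106177494}
```

View pics/side0.png

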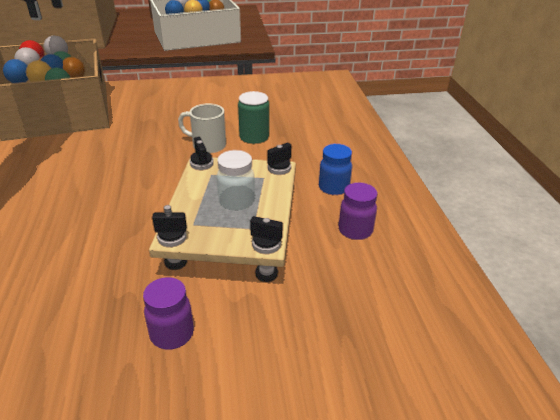

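View pics/top0.png

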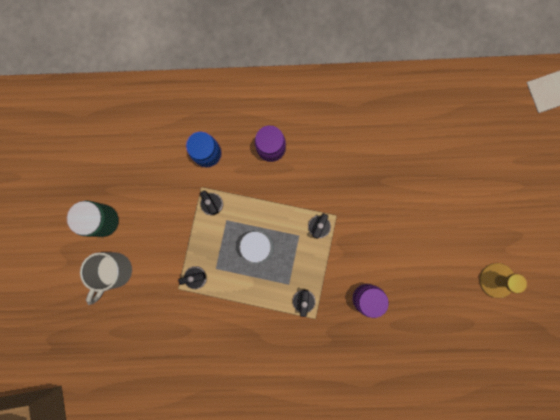

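```bash
python3 - <<'E'
import cv2
a=cv2.imread("pics/side0.png");b=cv2.imread("pics/top0.png")
cv2.imwrite("pics/sidec.png",cv2.resize(a[140:310,130:400],None,fx=2.9,fy=2.9,interpolation=cv2.INTER_CUBIC))
cv2.imwrite("pics/topc.png",cv2.resize(b[180:330,180:360],None,fx=4,fy=4,interpolation=cv2.INTER_CUBIC))
E
```

```text
(no output)
```

View pics/sidec.png

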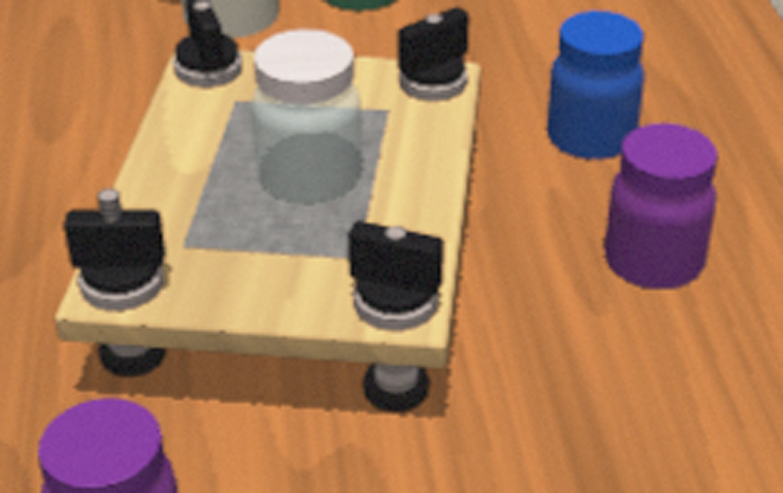

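View pics/topc.png

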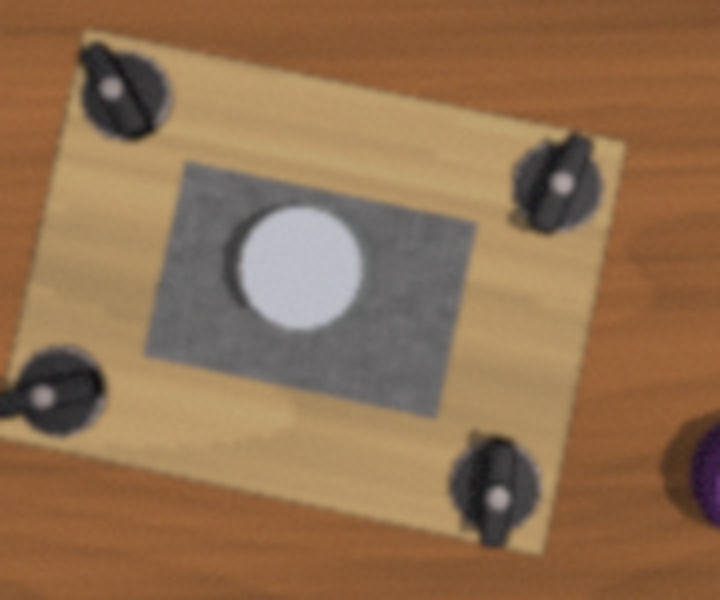

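Candidates for the hanging foot's knob: side pixels (170,225), (267,233), (280,157) and (201,152). In the top view these are (304,300), (319,226), (209,203) and (194,278). Only the near-left knob, side (170,225) and top (304,300), has a tall screw end, and its pad hangs higher. The jar is the clear one at side (236,180). The blue and purple jars are decoys. Next I measure.

```bash
cat > h.py <<'E'
import numpy as np,cv2
from workcell import ctrl
M={n:ctrl.camera_model(n) for n in("side","top")}
def proj(n,P):
    m=M[n];T=np.linalg.inv(np.array(m["extrinsics"]))
    r,_=cv2.Rodrigues(T[:3,:3])
    return cv2.projectPoints(np.array(P,float).reshape(-1,1,3),r,T[:3,3],np.array(m["camera_matrix"]),np.array(m["distortion"]))[0].reshape(-1,2)
def ray(n,uv):
    m=M[n];E=np.array(m["extrinsics"])
    p=cv2.undistortPoints(np.array([[uv]],float),np.array(m["camera_matrix"]),np.array(m["distortion"])).ravel()
    d=E[:3,:3]@np.r_[p,1];return E[:3,3],d
def atz(n,uv,z):
    o,d=ray(n,uv);return (o+d*(z-o[2])/d[2])
def tri(a,b):
    A=[];B=[]
    for n,uv in(("side",a),("top",b)):
        o,d=ray(n,uv);d=d/np.linalg.norm(d);Q=np.eye(3)-np.outer(d,d);A.append(Q);B.append(Q@o)
    X=np.linalg.lstsq(np.vstack(A),np.hstack(B),rcond=None)[0]
    return X
def draw(n,im,x,y,yaw,h=14,s=3):
    c,sn=np.cos(yaw),np.sin(yaw)
    im=cv2.resize(im,None,fx=s,fy=s,interpolation=cv2.INTER_CUBIC)
    def L(P,col,closed=True):
        q=proj(n,P);q=np.round((q+.5)*s-.5).astype(int);cv2.polylines(im,[q.reshape(-1,1,2)],closed,col,1)
    for z in(83,113):
        L([(x+c*a-sn*b,y+sn*a+c*b,z) for a,b in((25,7),(-25,7),(-25,-7),(25,-7))],(0,255,0) if z==113 else (0,255,255))
    t=np.linspace(0,2*np.pi,30)
    L([(x+21*np.cos(u),y+21*np.sin(u),83) for u in t],(255,0,0))
    L([(x+5*np.cos(u),y+5*np.sin(u),113+h) for u in t],(0,0,255))
    return im
E
python3 - <<'E'
from h import *
X=tri((167.9,207.9),(304.5,304.2));print("tip",X)
cs=lambda u,v:(180+u/4,180+v/4)
for n,uv in(("other1",(563,183)),("other2",(112,88)),("other3",(42,397))):print(n,atz("top",cs(*uv),114.5))
t=atz("top",cs(498,497),127);print("main",t)
a=atz("top",cs(501,440),113);b=atz("top",cs(492,545),113);print(a,b,np.degrees(np.arctan2(*(a-b)[1::-1])))
print("jar",atz("top",(256,247),150),"purple",atz("top",(372,302),85))
x,y=X[:2];yaw=np.arctan2(*(a-b)[1::-1])
S=draw("side",cv2.imread("pics/side0.png"),x,y,yaw,X[2]-113,6)[190*6:280*6,120*6:220*6]
T=draw("top",cv2.imread("pics/top0.png"),x,y,yaw,X[2]-113,6)[260*6:340*6,265*6:345*6]
cv2.imwrite("pics/ovs.png",S);cv2.imwrite("pics/ovt.png",T)
E
```

```text
tip [447.12066499  -3.88210962 126.5665321 ]
other1 [591.40232756 -39.62894471 114.5       ]
other2 [643.16005388 173.88861478 114.5       ]
other3 [497.43650568 209.78048    114.5       ]
main [446.59617661  -3.88606716 127.        ]
[471.43383312  -6.46258857 113.        ] [422.82854745  -0.66903871 113.        ] -6.797350525412429
jar [554.66782778  81.62060061 150.        ] purple [ 442.88994881 -134.73815222   85.        ]
```

View pics/ovs.png

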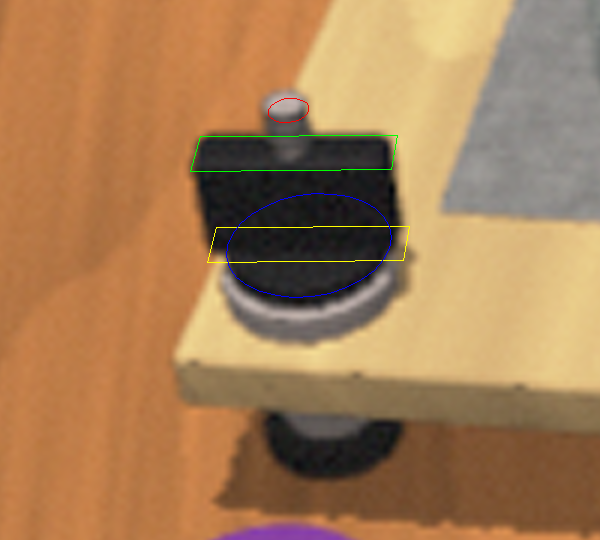

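View pics/ovt.png

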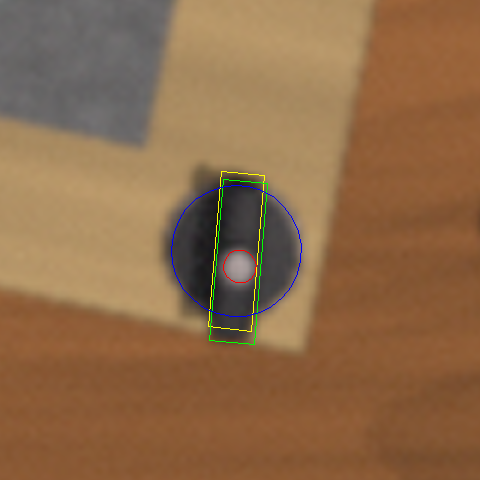

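Knob axis at about (447, -3.5) with the bar heading about -6°. The screw end stands about 13.6 mm proud, so I expect roughly 1.0 rad of turning. I'm moving above it by an outward detour.

```bash
python3 -m jog '{"offset":[[3.5,-4.2,0],[7,-8.5,0],[10.5,-12.7,0],[14,-17,0],[17.5,-21.2,0],[21,-25.5,0],[24.6,-29.7,0],[25,-35,0],[25.4,-40,0],[25.8,-45,0],[26,-50,0],[26.2,-55,0],[26.3,-60.1,0],[26.3,-60.1,0],[26.3,-60.1,0],[26.3,-60.1,0]],"rotation":[[0,0,0],[0,0,0],[0,0,0.05],[0,0,0.1],[0,0,0.15],[0,0,0.19],[0,0,0.19],[0,0,0.19],[0,0,0.19],[0,0,0.19],[0,0,0.19],[0,0,0.19],[0,0,0.19],[0,0,0.19],[0,0,0.19],[0,0,0.19]]}' 0.3 30
python3 - <<'E'
from h import *
s=ctrl.sense();print(s["clock"],s["joints"],s["position"],s["width"],s["ft_force"],s["moment"])
from scipy.spatial.transform import Rotation as R
m=R.from_quat(s["ee_rot"]).as_matrix();print(m)
for n in("side","top"):
    im=ctrl.camera(n)
    im=draw(n,im,447,-3.5,np.radians(-6),13.6,3)
    p=proj(n,[s["position"]])[0];cv2.circle(im,tuple(int(v*3) for v in p),4,(0,0,255),-1)
    im=im[100*3:300*3,60*3:300*3] if n=="side" else im[200*3:390*3,200*3:420*3]
    cv2.imwrite(f"pics/{n}1.png",im)
E
```

```text
clock: 2.4
position: [446.9, -2.3, 210.0]
ee_rot: [0.053, 0.999, 0.0, -0.0]
ft_force: [-0.6, 0.9, 0.4]
width: 59.7
2.4 [-0.55047425 -0.02193106  0.48143096  1.84573917  0.01040534  1.31545631
  1.39256715] [446.94098296  -2.34131136 210.04413175] 59.67563696145509 [-0.59894495  0.87031223  0.3818958 ] [-0.00141774 -0.03860064 -0.01063381]
[[-9.94338743e-01  1.06256481e-01 -1.56303697e-04]
 [ 1.06256470e-01  9.94338754e-01  7.59190614e-05]
 [ 1.63485716e-04  5.88809849e-05 -9.99999985e-01]]
```

View pics/side1.png

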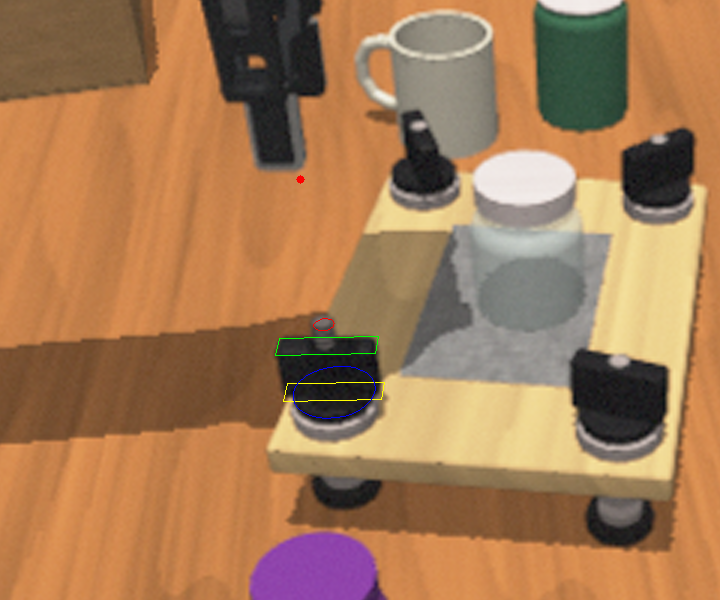

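View pics/top1.png

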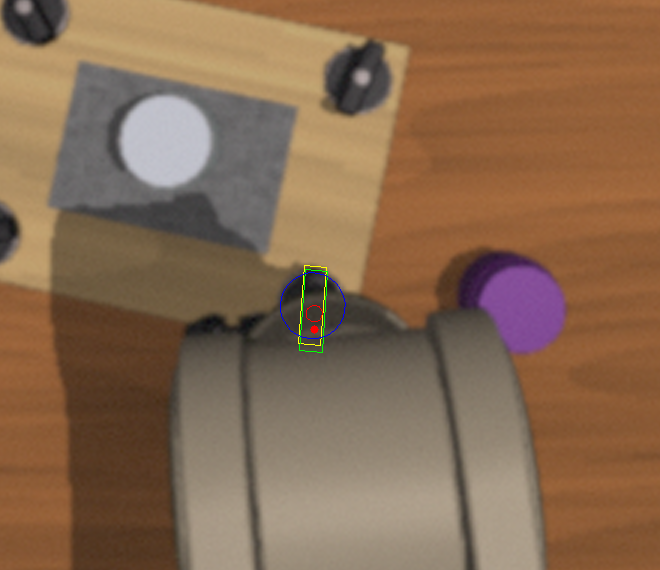

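The tool sits above the knob with the fingers straddling the bar direction. I'll descend part way and check the straddle.

```bash
python3 -m jog '{"offset":[[0,-0.1,-3],[0,-0.1,-6],[0,-0.1,-9],[0,-0.1,-11],[0,-0.1,-11]],"rotation":[[0,0,0],[0,0,0],[0,0,0],[0,0,0],[0,0,0]]}'
python3 - <<'E'
from h import *
s=ctrl.sense();print(s["clock"],s["joints"],s["moment"])
im=ctrl.camera("side")
cv2.imwrite("pics/side2.png",cv2.resize(im[110:310,80:300],None,fx=3,fy=3,interpolation=cv2.INTER_CUBIC))
E
```

```text
clock: 3.12
position: [445.7, -4.2, 98.8]
ee_rot: [0.054, 0.999, -0.001, -0.002]
ft_force: [0.5, -0.1, 0.9]
width: 59.9
3.125 [-0.53070895  0.09097256  0.49675343  2.00512111 -0.04870265  1.0602211
  1.45149219] [ 0.02534204  0.02262596 -0.03640066]
```

View pics/side2.png

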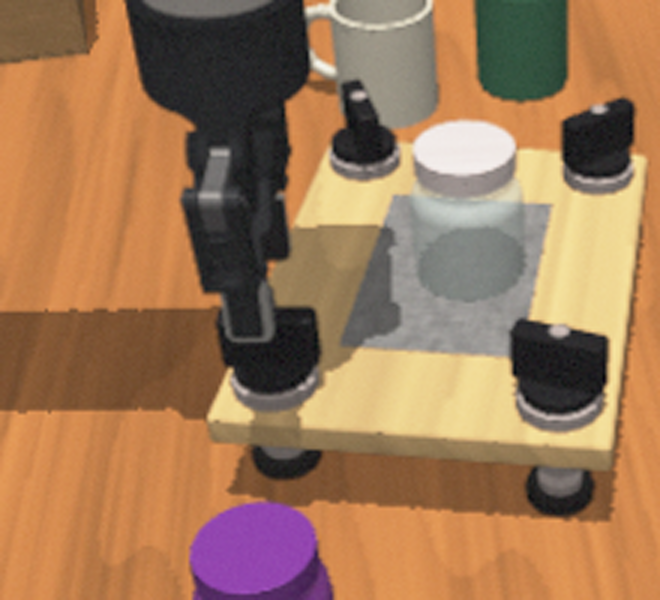

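```bash
python3 - <<'E'
from h import *
for p in([445.7,-36,106],[446,-36,102],[445.7,25,106],[447,-3.5,113]):
    q=proj("side",[p])[0];print(p,q,(q-[80,110])*3)
E
```

```text
[445.7, -36, 106] [167.69527055 232.1376009 ] [263.08581166 366.4128027 ]
[446, -36, 102] [168.23624364 234.19220758] [264.70873092 372.57662274]
[445.7, 25, 106] [168.8115775  207.37568965] [266.43473251 292.12706895]
[447, -3.5, 113] [168.61069766 214.87437673] [265.83209297 314.62313019]
```

```bash
python3 - <<'E'
from h import *
for n,(r0,r1,c0,c1) in dict(side=(140,255,120,210),top=(240,350,230,380)).items():
    im=ctrl.camera(n); s=5
    b=cv2.resize(im,None,fx=s,fy=s,interpolation=cv2.INTER_CUBIC)
    b=np.clip(b.astype(float)*1.8+15,0,255).astype(np.uint8)
    cv2.imwrite(f"pics/{n}3.png",b[r0*s:r1*s,c0*s:c1*s])
E
```

```text
(no output)
```

View pics/side3.png

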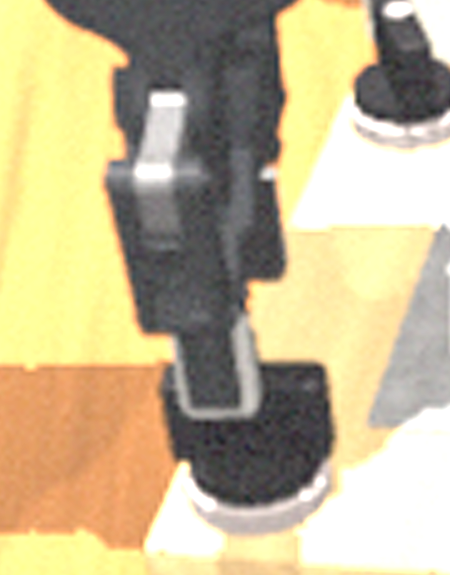

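View pics/top3.png

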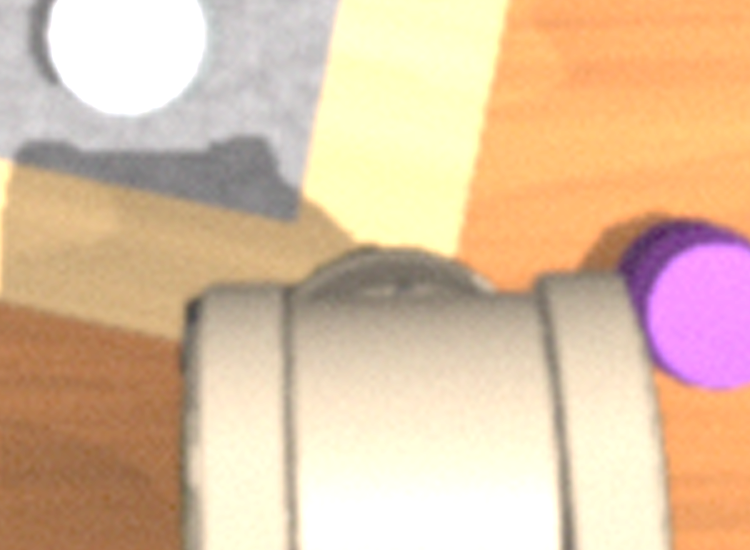

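The visible fingertip, at side (163,222), sits about 9 px above and 4 px left of my prediction. I'll narrow the fingers to about 26 mm, still clear of the 14 mm bar, to check the tip geometry.

```bash
python3 -m jog '{"offset":[[0.1,0.05,0],[0.1,0.05,0],[0.1,0.05,0],[0.1,0.05,0]],"rotation":[[0,0,0],[0,0,0],[0,0,0],[0,0,0]]}' 0.68 30
python3 - <<'E'
from h import *
s=ctrl.sense();print(s["clock"],s["position"],s["moment"])
im=ctrl.camera("side"); S=5
b=cv2.resize(im,None,fx=S,fy=S,interpolation=cv2.INTER_CUBIC)
b=np.clip(b.astype(float)*1.8+15,0,255).astype(np.uint8)
x,y,z=s["position"];w=s["width"]/2
for p,c in(((x-.106*w,y-w,z),(0,0,255)),((x-.106*w,y-w,z+10),(0,255,0)),((x+.106*w,y+w,z),(255,0,0))):
    q=proj("side",[p])[0];cv2.circle(b,tuple(int((v+.5)*S) for v in q),3,c,-1)
cv2.imwrite("pics/side4.png",b[140*S:255*S,120*S:210*S])
E
```

```text
clock: 3.78
position: [447.9, -4.2, 100.2]
ee_rot: [0.054, 0.999, 0.0, 0.0]
ft_force: [-0.0, -0.1, -0.9]
width: 27.2
3.775 [447.94104486  -4.21090284 100.15772314] [0.01909227 0.03424861 0.04241544]
```

View pics/side4.png

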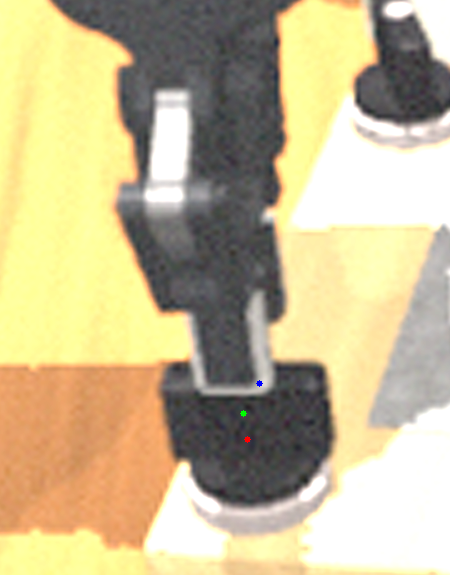

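The tips look about 5–15 mm behind the nominal TCP at this opening, and laterally they agree to about 2 mm. I'll lower in small steps, watching force and picture.

```bash
python3 -m jog '{"offset":[[-0.1,0.1,-0.5],[-0.1,0.1,-1.0],[-0.1,0.1,-1.2],[-0.1,0.1,-1.2]],"rotation":[[0,0,0],[0,0,0],[0,0,0],[0,0,0]]}'
python3 - <<'E'
from h import *
s=ctrl.sense();print(s["clock"],s["position"],s["moment"])
im=ctrl.camera("side"); S=5
b=cv2.resize(im,None,fx=S,fy=S,interpolation=cv2.INTER_CUBIC)
b=np.clip(b.astype(float)*1.8+15,0,255).astype(np.uint8)
cv2.imwrite("pics/side5.png",b[140*S:255*S,120*S:210*S])
E
```

```text
clock: 4.32
position: [446.7, -3.3, 87.8]
ee_rot: [0.054, 0.999, -0.0, -0.0]
ft_force: [0.5, -0.4, -0.7]
width: 27.0
4.325 [446.73589948  -3.28223653  87.82058947] [-0.00592485 -0.06189653 -0.02907312]
```

View pics/side5.png

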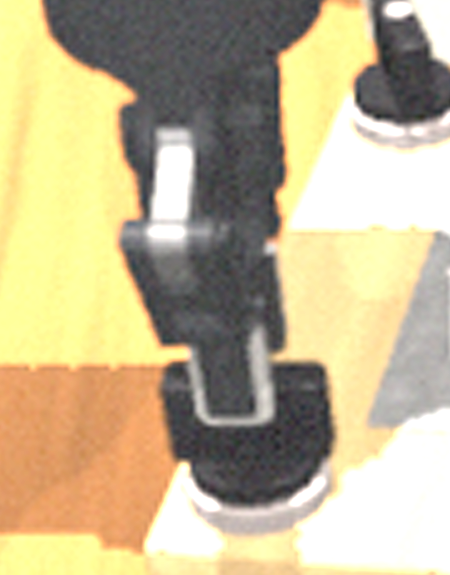

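```bash
python3 -m jog '{"offset":[[0.15,0,-0.3],[0.15,0,-0.4],[0.15,0,-0.4]],"rotation":[[0,0,0],[0,0,0],[0,0,0]]}'
python3 -m jog '{"offset":[[0,0,0],[0,0,0],[0,0,0],[0,0,0],[0,0,0]],"rotation":[[0,0,0],[0,0,0],[0,0,0],[0,0,0],[0,0,0]]}' 1 35
python3 - <<'E'
from h import *
s=ctrl.sense();print(s["clock"],s["joints"],s["position"],s["moment"])
im=ctrl.camera("side"); S=5
b=cv2.resize(im,None,fx=S,fy=S,interpolation=cv2.INTER_CUBIC)
b=np.clip(b.astype(float)*1.8+15,0,255).astype(np.uint8)
cv2.imwrite("pics/side6.png",b[140*S:255*S,120*S:210*S])
E
```

```text
clock: 4.75
position: [448.3, -3.2, 84.0]
ee_rot: [0.054, 0.999, -0.0, -0.0]
ft_force: [0.1, -0.3, -0.3]
width: 27.5
clock: 5.38
position: [448.6, -2.7, 84.3]
ee_rot: [0.054, 0.999, 0.0, 0.0]
ft_force: [-1.1, 5.4, 4.9]
width: 12.9
5.375 [-0.52696444  0.11513985  0.4959846   2.01831137 -0.06473808  1.02253462
  1.46242057] [448.59521092  -2.71494497  84.28494931] [ 1.12325452  0.3476429  -0.11548438]
```

View pics/side6.png

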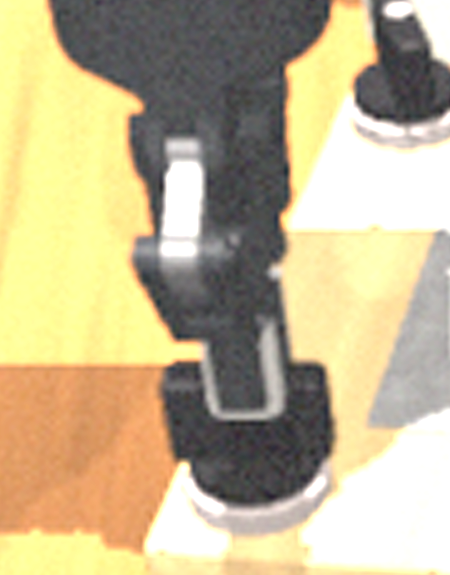

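Gripped at 12.9 mm with small forces. I'm starting to turn clockwise (negative about world z).

```bash
python3 -m jog '{"offset":[[0,0.03,0],[0,0.05,0],[0,0.05,0],[0,0.05,0]],"rotation":[[0,0,-0.1],[0,0,-0.2],[0,0,-0.3],[0,0,-0.3]]}'
python3 - <<'E'
from h import *
s=ctrl.sense();print(s["clock"],s["joints"][6],s["position"],s["ft_force"],s["moment"])
E
python3 -m jog '{"offset":[[0,0,0],[0,0,0],[0,0,0],[0,0,0],[0,0,0]],"rotation":[[0,0,-0.1],[0,0,-0.2],[0,0,-0.3],[0,0,-0.4],[0,0,-0.4]]}'
python3 - <<'E'
from h import *
s=ctrl.sense();print(s["clock"],s["joints"][6],s["position"],s["ft_force"],s["moment"])
im=ctrl.camera("side"); S=5
b=cv2.resize(im,None,fx=S,fy=S,interpolation=cv2.INTER_CUBIC)
b=np.clip(b.astype(float)*1.8+15,0,255).astype(np.uint8)
cv2.imwrite("pics/side7.png",b[150*S:270*S,120*S:260*S])
E
```

```text
clock: 5.92
position: [448.4, -3.3, 84.3]
ee_rot: [0.204, 0.979, -0.0, -0.0]
ft_force: [-2.0, 1.9, 6.0]
width: 12.5
5.925 1.163256163858799 [448.37247056  -3.28048902  84.25036721] [-1.98699847  1.92925426  5.95127953] [ 0.29100695  0.55104797 -0.10929246]
clock: 6.55
position: [447.9, -4.0, 84.2]
ee_rot: [0.395, 0.919, -0.001, -0.0]
ft_force: [-5.6, -1.4, 9.0]
width: 12.5
6.55 0.767945066954286 [447.86264094  -3.97518875  84.21303262] [-5.6300216  -1.41818358  9.02951777] [-0.19883275  1.13942561 -0.1080415 ]
```

View pics/side7.png

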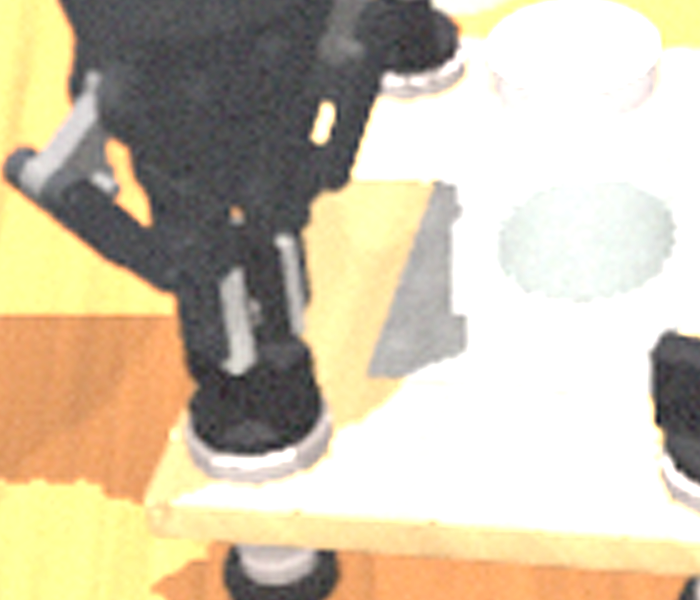

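```bash
for k in 1; do python3 -m jog '{"offset":[[-0.05,0,0],[-0.05,0,0],[-0.05,0,0]],"rotation":[[0,0,-0.07],[0,0,-0.14],[0,0,-0.14]]}'
python3 -c "
from workcell import ctrl
s=ctrl.sense();print(s['joints'][6],s['ft_force'],s['moment'])"; done
python3 -m jog '{"offset":[[0,0,0],[0,0,0]],"rotation":[[0,0,-0.06],[0,0,-0.06]]}'
python3 -c "
from workcell import ctrl
s=ctrl.sense();print(s['joints'][6],s['ft_force'],s['moment'])"
python3 - <<'E'
from h import *
im=ctrl.camera("side"); S=5
b=cv2.resize(im,None,fx=S,fy=S,interpolation=cv2.INTER_CUBIC)
b=np.clip(b.astype(float)*1.8+15,0,255).astype(np.uint8)
cv2.imwrite("pics/side8.png",b[180*S:300*S,130*S:285*S])
E
```

```text
clock: 6.98
position: [447.6, -4.1, 84.3]
ee_rot: [0.458, 0.889, -0.001, -0.0]
ft_force: [-3.6, -1.9, 8.0]
width: 13.1
0.6293956916285498 [-3.59434583 -1.86826105  8.03268109] [-0.37992271  0.86749968 -0.03650235]
clock: 7.22
position: [447.5, -4.2, 84.2]
ee_rot: [0.484, 0.875, -0.001, -0.0]
ft_force: [-4.3, -1.8, 8.4]
width: 12.7
0.5702738338965454 [-4.27399698 -1.76326106  8.41073668] [-0.37479892  1.07367476 -0.0372502 ]
```

View pics/side8.png

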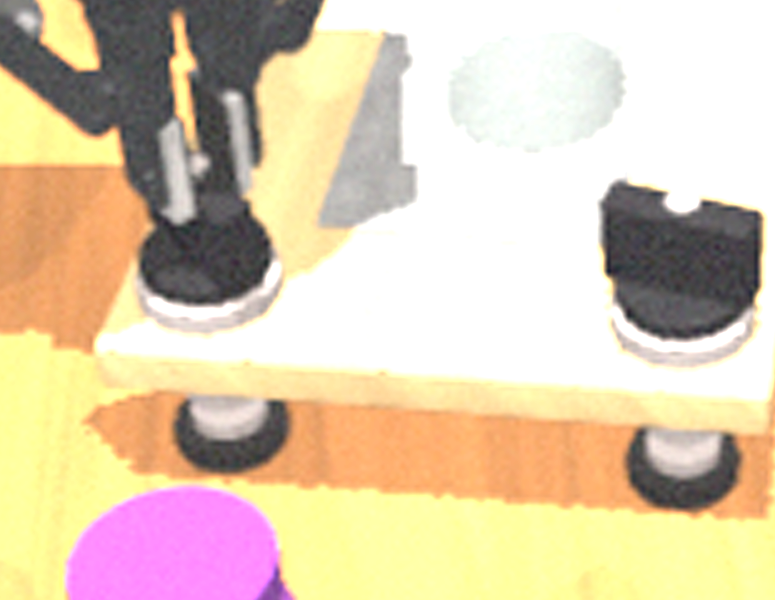

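```bash
cat > r.py <<'E'
from workcell import ctrl
s=ctrl.sense();print('>>',s['joints'][6],s['ft_force'].round(2),s['moment'].round(3))
E
python3 -m jog '{"offset":[[0,0,0],[0,0,0]],"rotation":[[0,0,-0.05],[0,0,-0.05]]}'; python3 r.py
python3 -m jog '{"offset":[[0,0,0],[0,0,0]],"rotation":[[0,0,-0.04],[0,0,-0.04]]}'; python3 r.py
python3 -m jog '{"offset":[[0,0,0],[0,0,0]],"rotation":[[0,0,-0.03],[0,0,-0.03]]}'; python3 r.py
```

```text
clock: 7.52
position: [447.4, -4.3, 84.2]
ee_rot: [0.506, 0.863, -0.001, -0.0]
ft_force: [-4.8, -1.9, 8.9]
width: 12.4
>> 0.5210505003396776 [-4.77 -1.95  8.89] [-0.455  1.083 -0.02 ]
clock: 7.78
position: [447.3, -4.3, 84.2]
ee_rot: [0.523, 0.852, -0.001, -0.0]
ft_force: [-4.9, -2.1, 8.7]
width: 12.9
>> 0.481676450121284 [-4.89 -2.08  8.73] [-0.478  1.191  0.006]
clock: 8.02
position: [447.2, -4.4, 84.2]
ee_rot: [0.536, 0.844, -0.001, -0.0]
ft_force: [-5.5, -2.1, 9.7]
width: 12.6
>> 0.452212092520893 [-5.47 -2.14  9.67] [-0.552  1.256  0.055]
```

```bash

python3 -m jog '{"offset":[[0,0,0],[0,0,0]],"rotation":[[0,0,-0.03],[0,0,-0.03]]}'; python3 r.py
python3 -m jog '{"offset":[[0,0,0],[0,0,0]],"rotation":[[0,0,-0.03],[0,0,-0.03]]}'; python3 r.py
python3 - <<'E'
from h import *
im=ctrl.camera("side"); S=6
b=cv2.resize(im,None,fx=S,fy=S,interpolation=cv2.INTER_CUBIC)
b=np.clip(b.astype(float)*1.8+15,0,255).astype(np.uint8)
cv2.imwrite("pics/side9.png",b[200*S:290*S,150*S:280*S])
E
```

```text
clock: 8.28
position: [447.2, -4.3, 84.2]
ee_rot: [0.548, 0.837, -0.001, -0.0]
ft_force: [-5.6, -2.4, 9.7]
width: 12.8
>> 0.422995179387294 [-5.59 -2.42  9.7 ] [-0.567  1.269  0.374]
clock: 8.52
position: [447.2, -4.4, 84.2]
ee_rot: [0.56, 0.828, -0.001, -0.0]
ft_force: [-5.9, -3.2, 9.1]
width: 12.4
>> 0.39377297885325485 [-5.89 -3.22  9.14] [-0.609  1.288  0.786]
```

View pics/side9.png

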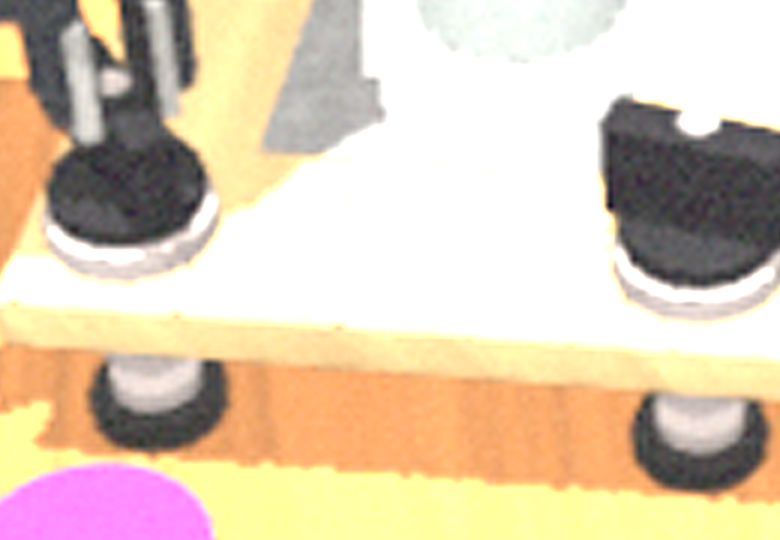

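The resisting moment jumped from 0.05 to 0.37 to 0.79 N m after about 1.03 rad, so the stop is reached, as the screw height predicted. I'll ease the wind-up slightly, release and lift.

```bash

python3 -m jog '{"offset":[[0,0,0],[0,0,0]],"rotation":[[0,0,0.035],[0,0,0.035]]}'; python3 r.py
python3 -m jog '{"offset":[[0,0,0],[0,0,0],[0,0,0],[0,0,0],[0,0,0]],"rotation":[[0,0,0],[0,0,0],[0,0,0],[0,0,0],[0,0,0]]}' 0.6; python3 r.py
python3 -m jog '{"offset":[[0,0,1.5],[0,0,4],[0,0,8],[0,0,12],[-3,8,14],[-3,14,14],[-3,14,14]],"rotation":[[0,0,0],[0,0,0],[0,0,0],[0,0,0],[0,0,0],[0,0,0],[0,0,0]]}'
python3 - <<'E'
from h import *
for n,(r0,r1,c0,c1) in dict(side=(140,290,140,310),top=(180,330,180,360)).items():
    im=ctrl.camera(n); s=4
    cv2.imwrite(f"pics/{n}10.png",cv2.resize(im[r0:r1,c0:c1],None,fx=s,fy=s,interpolation=cv2.INTER_CUBIC))
E
```

```text
clock: 8.82
position: [447.2, -4.4, 84.2]
ee_rot: [0.545, 0.838, -0.001, -0.0]
ft_force: [-5.5, -3.4, 10.3]
width: 12.9
>> 0.42876183337621426 [-5.54 -3.43 10.25] [-0.491  1.313  0.292]
clock: 9.45
position: [447.9, -2.7, 84.0]
ee_rot: [0.545, 0.838, -0.0, -0.0]
ft_force: [-0.4, 0.6, 0.5]
width: 33.9
>> 0.427781497793869 [-0.38  0.62  0.53] [-0.028  0.003 -0.05 ]
clock: 10.32
position: [417.1, 141.3, 225.7]
ee_rot: [0.543, 0.84, 0.001, 0.0]
ft_force: [0.4, -0.7, 0.7]
width: 34.7
```

View pics/side10.png

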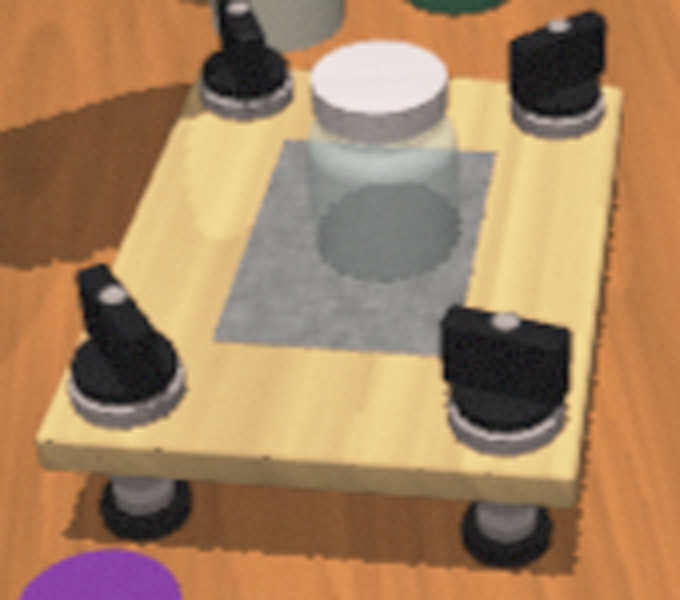

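View pics/top10.png

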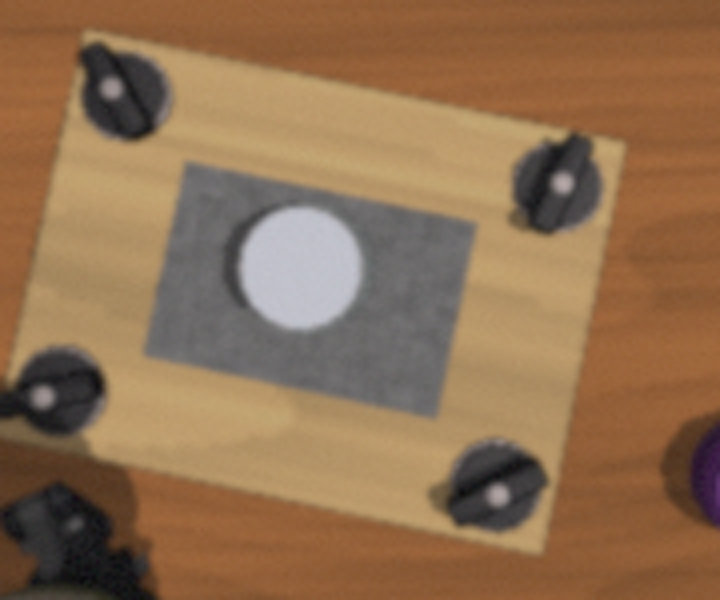

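```bash
python3 - <<'E'
from h import *
print(tri((168,213.75),(304.5,304)), "locked:",tri((140+506/4,140+321/4),(180+563/4,180+183/4)))
a=atz("top",(180+543/4,180+474/4),113);b=atz("top",(180+456/4,180+518/4),113);print(np.degrees(np.arctan2(*(a-b)[1::-1])))
# pad underside outline prediction for z=0 vs z=2
im=ctrl.camera("side");S=6
b=cv2.resize(im,None,fx=S,fy=S,interpolation=cv2.INTER_CUBIC)
t=np.linspace(0,6.28,60)
for (x,y) in((447,-3.8),(591.4,-39.6)):
  for z,c in((0,(0,0,255)),(4,(0,255,0))):
    q=proj("side",[(x+19*np.cos(u),y+19*np.sin(u),z) for u in t]);q=((q+.5)*S).astype(int);cv2.polylines(b,[q.reshape(-1,1,2)],True,c,1)
cv2.imwrite("pics/side11.png",b[230*S:300*S,150*S:280*S])
E
```

```text
[446.09803819  -4.13895573 115.74364654] locked: [591.75896475 -39.57688525 116.0032736 ]
-64.91608278552582
```

View pics/side11.png

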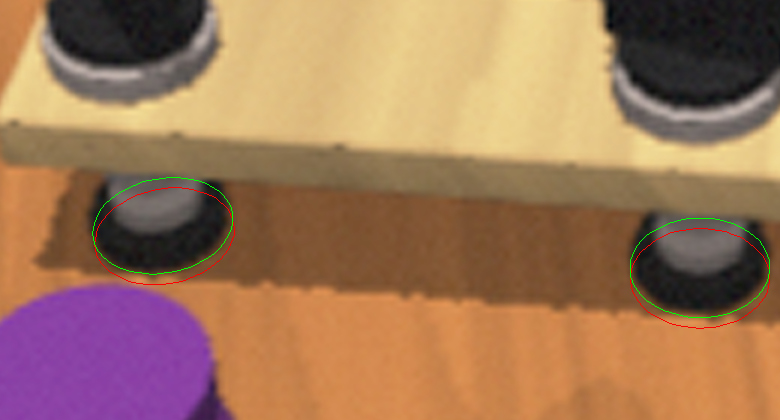

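The turned foot's pad and screw end now sit level with the locked foot's: screw ends at 115.7 and 116.0 mm, and pad outlines with the same offset from the model. The jar has not moved. Handing in.

```bash
python3 -c "
from workcell import ctrl
s=ctrl.sense();print(s['clock'],abs(s['qd']).max());print(ctrl.job_done())"
```

```text
10.475 0.04437844175014431
the job is handed in; nothing more can be done
None
```

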